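# Reset the sprung thickness selector of a leather splitting machine

## Task

The tall marker peg beside the selector on the leather splitting machine shows the setting for the next batch of shoes. Swing the steel keeper bar aside, pull the sprung knob up and turn it so that its nose drops fully home in the notch facing that peg, then swing the keeper bar back over the knob, fully home against its stop. Leave the last, bottle, tin and hammer where they are.

Things in the scene. Friction and masses are not known exactly. Their poses are not given: they have to be found in the camera images.
- machine: Fixed grey bench machine with a flat dark steel deck 75 mm above the table. Origin on the table exactly under the knob's vertical axis; the block spans x -105 to +135 mm, y -175 to +125 mm. Its -x side faces the robot, give or take its yaw. Two feed rollers along x on its -y side reach out to y -211 mm, below 95 mm.
- housing_top (a point): Centre of the top of the gear housing, a grey box 180 mm (x) by 58 mm (y) that stands on the deck beside the knob; its top is 160 mm above the table and its near face is 109 mm from the knob's axis, on the machine's -y side.
- notch_ring (a point): Point on the knob's axis at deck height, axes as the machine's. On the -x half around it six radial steel ribs (10 mm thick, 15 mm high, 23 to 45 mm from the axis) leave five notches between them, in the directions -80, -40, 0, +40 and +80 degrees from the machine's -x axis. 66 mm from the axis, opposite each notch, sits a flat plug (10 mm wide, 3 mm high) or the marker peg.
- marker: Fixed upright steel peg, 18 mm high, 12 mm diameter with an 18 mm wide round head, on the deck 66 mm from the knob's axis, opposite the notch to be chosen: any of the four outer notches, never the middle one. Origin at the centre of its foot, 75 mm above the table.
- knob_grip (a point): Point on the knob's vertical axis, in its bar grip, 117 mm above the table with the knob home, 14 mm below the bar's top; it moves with the knob. Its x axis points opposite to the nose, along the bar. Once the keeper is aside, the bar can be pinched here across its thickness from above.
- knob_top (a point): Centre of the top of the black knob, 131 mm above the table when home. The knob has a round foot (42 mm diameter, 4 to 18 mm above the deck) and on it an upright bar grip 42 mm long, 14 mm thick and 40 mm tall (16 to 56 mm above the deck), its long side along the nose.
- nose_tip (a point): Tip of the knob's nose, a 7 mm thick steel finger that reaches out horizontally 44 mm from the knob's axis, 4 mm above the deck when home. It starts in the middle notch (towards the machine's -x) and must end in the notch facing the marker peg, 22 mm short of the peg's axis.
- knob_pull (a joint): How far the knob is pulled up, m: 0 home, stop at 0.022. A spring draws it down with 5 N at 0 and 0.3 N more per mm. The nose clears the ribs above 0.014; below 0.005 their upright sides hold it, unless brutally forced. Let go over a notch it snaps down and centres itself; the rib tops are round, so it slides into the nearest notch.
- knob_turn (a joint): Turn of the knob, rad, positive counter-clockwise seen from above; about 0 at the start (middle notch), notches at -1.396, -0.698, 0, 0.698, 1.396, stops at -1.55 and 1.55. Turns almost freely when pulled up; the play in a notch is about 0.04 rad either way.
- keeper (a joint): Swing of the keeper bar about its vertical pivot, rad: 0 is home against its stop, over the knob; it grows clockwise seen from above (the free end swings to the machine's +y side), to a stop at 1.7. It starts between 0 and 0.22 and stays where it is left (friction 0.07 N m). The knob can be grasped and pulled freely once it is past about 1.1.
- keeper_bar (a point): Middle of the keeper, a flat steel bar 150 mm long, 18 mm wide, 6 mm thick, its underside 136 mm above the table, 5 mm above the knob when that is home. If the knob is not down, the bar cannot pass over it.
- keeper_post (a point): Point on the axis of the keeper's upright round finger post (14 mm diameter, 36 mm tall, from 142 to 178 mm above the table), 162 mm above the table, 130 mm from the pivot. Pinch it from above to swing the bar.
- keeper_hinge (a point): Point on the keeper's vertical pivot axis, at the same height as keeper_post; 80 mm from the knob's axis on the machine's +x side. The pivot pillar is 24 mm in diameter, its top 150 mm above the table.
- last: Loose wooden shoe last standing on the table beyond the machine's -y side, about 210 mm long, 60 mm wide, 122 mm tall; origin under its middle. Leave alone.
- bottle: Loose grey bottle, 56 mm diameter, 170 mm tall, standing on the table beyond the machine's +y side near where the keeper swings; origin at the centre of its foot. Leave alone.
- tin: Loose flat steel tin, 80 mm diameter, 30 mm high, on the table on the robot's side of the machine. Leave alone.
- hammer: Loose hammer lying on the table beyond the machine's far (+x) side, roughly along the machine's y. Leave alone.

How it is judged:
By the outcome, as a careful person would: the job done as asked, in the order asked, and still so for the second after the job is handed in, with the robot touching nothing.
It also fails if it takes over 61 s, if anything falls off the work surface, if the arm or the gripper's body presses on something with over 40 N, if the wrist force passes 120 N, or if a joint passes its speed limit or range.

## Robot

A 6-joint arm with a two-finger parallel gripper is mounted at the origin on the work surface. World frame = base frame: x ahead of the robot, y to its left, z up, the work surface at z = 0. Lengths are in m, angles in rad, forces in N, time in s.
With the tool pointing down it reaches from about 0.3 to 0.875 m from the base axis. Payload 6.4 kg.
Tool frame: the origin (TCP) lies at the very end of the fingers, on their centre line; the grasp point (between the pads) lies 19 mm behind it; x points along the fingers, y is the direction in which the jaws open and shut, and the axes are right-handed (so a half turn about x gives the same grasp; the last joint's range is limited). The gripper opens to 85 mm and grips with 20 to 120 N. Pads are 22 mm wide; open, the fingers measure 114 mm over their backs; the gripper's body (76 mm by 85 mm) begins 54 mm behind the grasp point. The pads swing forward as they close: fully open they stand 13 mm farther back than shut.
Start: joints at [1.038, 0.181, 1.607, -0, 1.354, -0.206], TCP at [0.185, 0.545, 0.231] pointing down, gripper open.
Joint ranges: [-2.99, 2.99], [-0.89, 2.07], [0.3, 2.58], [-1.14, 4.28], [0, 2.63], [-3.12, 3.12]. Speed limits (rad/s): [2.57, 2.57, 3.01, 3.14, 3.14, 3.14].

## Interface

Orientations are given as a rotation vector (axis times angle).
In Python, from bench import arm gives the robot as it stands.
- The arm moves only by the tool move_arm, never from a script. Its argument "rows" is a list of rows, each a list of 5 numbers: the opening, from 0 (shut) to 1 (fully open), then the shift along the tool's x, y, z in cm, then the turn about the tool's x in rad. A call has 1 to 5 rows; each row is the pose to reach, as a shift and turn from the pose measured when the call began, along the tool's axes at that moment; what a row does not reach only later rows make up. A row lasts 1/10 s, in which the tool goes at most 50 mm and 8.59 degrees, less where a joint would pass 70% of its speed; a pose out of reach is approached as far as the arm can. A call with a gripper value outside its range is refused whole. The fingers move at their own pace and stop on an object; "newtons" is the grip in N (left out, the last holds). Time passes only in rows, so rows that repeat a pose let the fingers close. It gives the time, the measured TCP pose, the force and the opening at its end, in the units of the state.
- arm.observe(): the state, without advancing time (a new reading comes with each control period).
- arm.read_camera(name): name is "scene" or "top"; returns a dict with "color" (384x512x3 uint8, red, green, blue), "range_z" (384x512 float32, m along the optical axis (not along the pixel's ray), 0 where there is no reading), "fx", "fy", "cx", "cy" (pixels), "R" (3x3) and "t" (3): a world point X has camera coordinates R X + t. Camera axes: x right, y down, z forward; pixel columns grow to the right and rows downward; lengths in m; the calibration is good to about 2 mm. A picture is of the moment at which its call begins.
- arm.job_done(): hands the job in, once; it reports no verdict.
The state is a dict: "t": time; "joint_pos": joint angles; "dq": joint speeds; "joint_efforts": joint torques, N m; "ee_pos": TCP position; "orientation": TCP orientation; "contact_force": force on the tool from outside, world axes, zero at the start; "ft_torque": the same for the moment, N m; "opening": opening from 0.0 (shut) to 1.0 (fully open).
Only numpy, scipy, OpenCV 4.12 (cv2) and the standard library are available. Lean on these libraries where they do the work, as an engineer would, in place of code of your own. Each camera call takes 0.05 s, during which the arm holds its last target.

## Working session

There is one attempt and no reset: what is moved stays moved. The work goes in short steps, Python scripts to look and compute and a tool call to move; the robot and the scene stay as the last step left them, time stands still between calls to the robot, and variables do not carry over. Pictures are saved under pics/ and viewed, and the job is handed in when it is done.

Besides the shell and the picture viewer there is one more tool, called after "Call:" as a command line: name --pt "numbers of a row" for each row, then --argument value for the rest. move_arm: Moves the arm, as the interface text tells. Its arguments: {"type":"object","properties":{"rows":{"type":"array","items":{"type":"array","items":{"type":"number"}}},"newtons":{"type":"number"}},"required":["rows"]}

```bash
mkdir -p pics; ls; cat > h.py <<'E'
import numpy as np, cv2
from bench import arm
from scipy.spatial.transform import Rotation as Ro
def snap(n,f):
    c=arm.read_camera(n); np.savez(''+f+'.npz',**c)
    cv2.imwrite('pics/'+f+'.png',c['color'][:,:,::-1]); return c
def cloud(c):
    z=c['range_z']; v,u=np.mgrid[0:z.shape[0],0:z.shape[1]]
    P=np.stack([(u-c['cx'])/c['fx']*z,(v-c['cy'])/c['fy']*z,z],-1)
    W=(P-c['t'])@c['R']; W[z==0]=np.nan; return W
def proj(c,X):
    p=np.atleast_2d(X)@np.array(c['R']).T+c['t']; return np.c_[p[:,0]/p[:,2]*c['fx']+c['cx'],p[:,1]/p[:,2]*c['fy']+c['cy']]
def st():
    s=arm.observe(); R=Ro.from_rotvec(s['orientation']).as_matrix()
    print('t',s['t'],'p',np.round(s['ee_pos'],4),'op',round(s['opening'],3),'F',np.round(s['contact_force'],1)); print(R.round(3)); return s,R
E
python3 - <<'E'
from h import *
for n in('scene','top'):
    c=snap(n,n+'0'); print(n,c['R'],c['t'],c['fx'])
st()
E
```

```text
pics
scene [[ 0.09811804  0.99511235  0.01114701]
 [ 0.85554106 -0.07862404 -0.51173016]
 [-0.50835258  0.05974668 -0.85907391]] [-0.07931077 -0.44938442  1.60847502] 427.7458534482724
top [[ 0.02164878 -0.9997375   0.00750079]
 [-0.99491377 -0.02228136 -0.09823505]
 [ 0.09837639 -0.00533597 -0.99513497]] [-0.00715385  0.57972569  0.9838489 ] 383.50360414686753
t 0.1 p [0.1843 0.5441 0.2305] op 1.002 F [-0.6  0.8  0.1]
[[-0.001  0.321  0.947]
 [-0.001  0.947 -0.321]
 [-1.    -0.002 -0.   ]]
```

View pics/scene0.png

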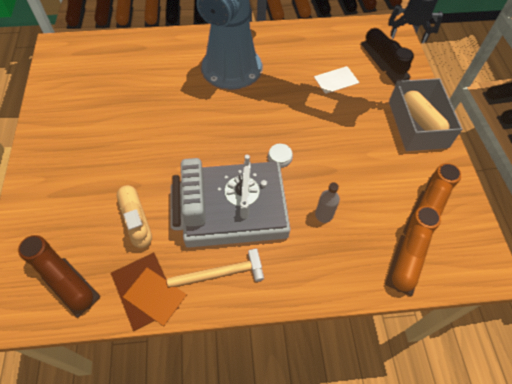

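View pics/top0.png

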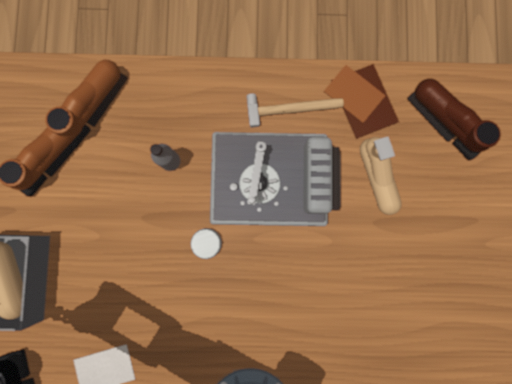

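The scene view shows the machine around (235,205) and the top view shows it around (270,178). The keeper bar runs from pivot (262,147) to post (252,200) in the top view. I'll zoom in to find the marker.

```bash
python3 - <<'E'
from h import *
a=cv2.imread('pics/top0.png')[120:240,195:355]; cv2.imwrite('pics/topz.png',cv2.resize(a,None,fx=5,fy=5,interpolation=cv2.INTER_CUBIC))
a=cv2.imread('pics/scene0.png')[140:250,165:300]; cv2.imwrite('pics/scenez.png',cv2.resize(a,None,fx=5,fy=5,interpolation=cv2.INTER_CUBIC))
E
```

```text
(no output)
```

View pics/topz.png

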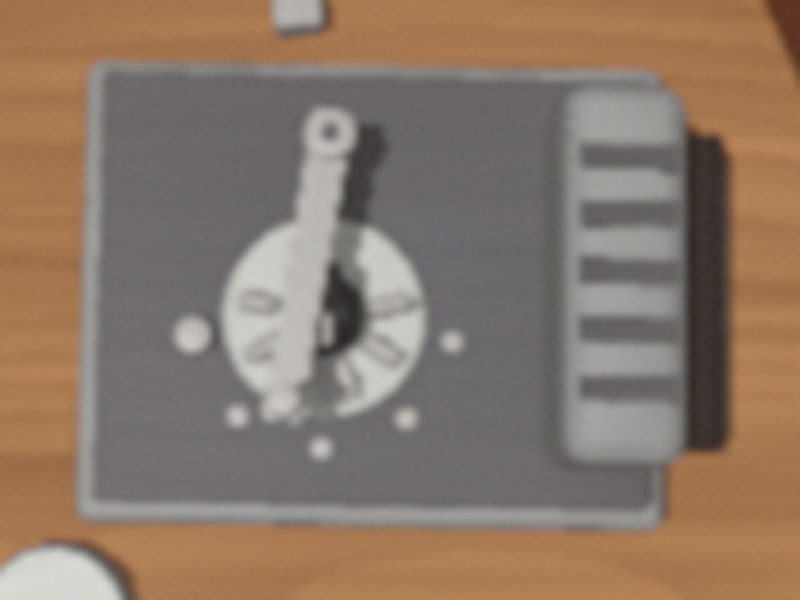

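View pics/scenez.png

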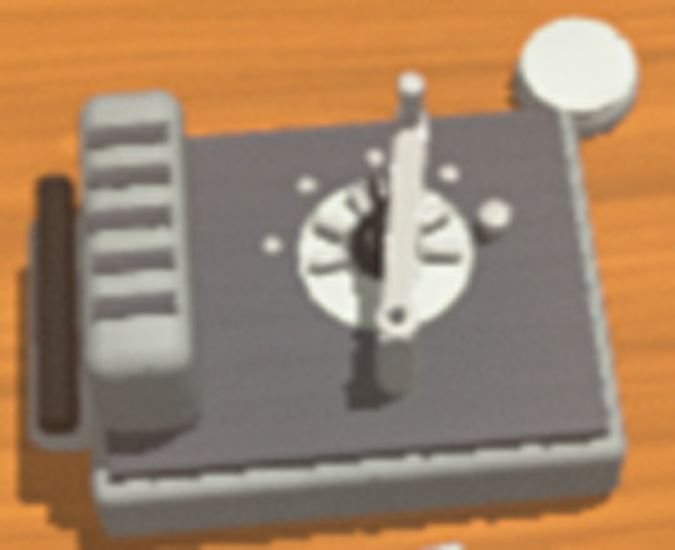

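```bash
cat >> h.py <<'E'
def ray(c,u,v,z):
    R=np.array(c['R']);C=-R.T@c['t'];d=R.T@np.array([(u-c['cx'])/c['fx'],(v-c['cy'])/c['fy'],1]);return C+d*(z-C[2])/d[2]
def tri(cs,uvs):
    A=[];b=[]
    for c,(u,v) in zip(cs,uvs):
        R=np.array(c['R']);C=-R.T@c['t'];d=R.T@np.array([(u-c['cx'])/c['fx'],(v-c['cy'])/c['fy'],1]);d/=np.linalg.norm(d)
        M=np.eye(3)-np.outer(d,d);A.append(M);b.append(M@C)
    return np.linalg.lstsq(np.vstack(A),np.hstack(b),rcond=None)[0]
E
python3 - <<'E'
from h import *
t=dict(np.load('top0.npz'));s=dict(np.load('scene0.npz'))
T=lambda x,y:(195+(x-2)/5,120+(y-2)/5)
S=lambda x,y:(165+(x-2)/5,140+(y-2)/5)
pts={'marker':((191,331),(495,212)),'p40':((237,416),(449,174)),'p0':((320,448),(375,157)),'p-40':((406,418),(306,184)),'p-80':((452,341),(272,244)),'hinge':((329,131),(397,316)),'post':((278,398),(410,80))}
for k,(a,b) in pts.items():
    X=tri([t,s],[T(*a),S(*b)]); print(k,X.round(4), 'z=.077:',ray(t,*T(*a),.077).round(4),ray(s,*S(*b),.077).round(4))
W=cloud(t)
z=W[...,2]
# deck region
m=(abs(z-.075)<.008); ys,xs=np.where(m&(np.abs(W[...,0]-.5)<.3)&(np.abs(W[...,1])<.3)); 
P=W[ys,xs]; print('deck z',np.median(P[:,2]))
r=cv2.minAreaRect((P[:,:2]*1000).astype(np.float32)); print(r)
m=(abs(z-.16)<.006)&(W[...,1]<0); P=W[m]; print('housing',len(P),cv2.minAreaRect((P[:,:2]*1000).astype(np.float32)),np.median(P[:,2]))
E
```

```text
marker [0.5735 0.055  0.0981] z=.077: [0.5755 0.0547 0.077 ] [0.5608 0.0584 0.077 ]
p40 [0.5333 0.0322 0.0793] z=.077: [0.5333 0.0306 0.077 ] [0.5319 0.0341 0.077 ]
p0 [ 0.5181 -0.0101  0.0806] z=.077: [ 0.5182 -0.0113  0.077 ] [ 0.5159 -0.0088  0.077 ]
p-40 [ 0.534  -0.0524  0.0817] z=.077: [ 0.5341 -0.054   0.077 ] [ 0.5312 -0.0511  0.077 ]
p-80 [ 0.5731 -0.0749  0.0814] z=.077: [ 0.5734 -0.0766  0.077 ] [ 0.5706 -0.0736  0.077 ]
hinge [ 0.6642 -0.0097  0.1494] z=.077: [ 0.6791 -0.0126  0.077 ] [ 0.625  -0.0053  0.077 ]
post [0.5358 0.0103 0.1832] z=.077: [0.5427 0.0103 0.077 ] [0.462  0.0172 0.077 ]
deck z 0.07423855377392996
((599.72802734375, -30.6409912109375), (220.48092651367188, 538.83203125), 0.335207998752594)
housing 1664 ((600.633056640625, -148.99700927734375), (174.0751190185547, 53.938575744628906), 0.09013202041387558) 0.15956943369443677
```

```bash
python3 - <<'E'
from h import *
from scipy.optimize import least_squares
W={80:(.5735,.055),40:(.5333,.0322),0:(.5181,-.0101),-40:(.534,-.0524),-80:(.5731,-.0749)}
M=[(-.066*np.cos(np.radians(a)),.066*np.sin(np.radians(a))) for a in W]+[(.08,0)]
Q=np.array(list(W.values())+[(.6642,-.0097)]);M=np.array(M)
def f(p):
    c,s=np.cos(p[2]),np.sin(p[2]); return (M@np.array([[c,s],[-s,c]])+p[:2]-Q).ravel()
r=least_squares(f,[.58,-.01,0]); print(r.x.round(4),np.degrees(r.x[2]),(r.fun.reshape(-1,2)*1e3).round(1))
x,y,a=r.x
h=np.array([x+.08*np.cos(a),y+.08*np.sin(a)]); print('hinge',h)
d=np.array([.5358,.0103])-h; print('post',np.hypot(*d),'keeper',a+np.pi-np.arctan2(d[1],d[0]))
t=dict(np.load('top0.npz'));s=dict(np.load('scene0.npz'))
for c in (t,s):
    W=cloud(c);z=W[...,2];m=(z>.165)&(abs(W[...,0]-.54)<.04)&(abs(W[...,1])<.04);print(W[m].round(4))
    m=(z>.13)&(W[...,0]>.42)&(W[...,0]<.7)&(W[...,1]>.06)&(W[...,1]<.24);print('bottle',W[m].mean(0), W[m].min(0),W[m].max(0),m.sum())
E
```

```text
[ 0.5844 -0.01    0.0017] 0.09878371086226549 [[-0.7  0. ]
 [ 0.4  0.2]
 [ 0.3  0. ]
 [-0.1 -0.1]
 [-0.1 -0.1]
 [ 0.2 -0.1]]
hinge [ 0.66437309 -0.00981379]
post 0.13013686727517723 keeper 0.15690487498487427
[[0.5412 0.0109 0.1759]
 [0.5411 0.0087 0.1786]
 [0.541  0.0064 0.1808]
 [0.5415 0.0041 0.1747]
 [0.5387 0.0131 0.1787]
 [0.539  0.0108 0.1752]
 [0.5389 0.0086 0.1778]
 [0.5391 0.0064 0.176 ]
 [0.5389 0.0041 0.1784]
 [0.5391 0.0019 0.1774]
 [0.5367 0.013  0.1754]
 [0.5369 0.0108 0.1734]
 [0.5369 0.0085 0.1745]
 [0.5367 0.0063 0.177 ]
 [0.5367 0.0041 0.1778]
 [0.5367 0.0018 0.1786]
 [0.5344 0.013  0.1757]
 [0.5344 0.0107 0.1771]
 [0.5345 0.0085 0.1759]
 [0.5344 0.0063 0.1785]
 [0.5344 0.004  0.1787]
 [0.5345 0.0018 0.1778]
 [0.5322 0.0129 0.1761]
 [0.5319 0.0107 0.1805]
 [0.5321 0.0085 0.1778]
 [0.5322 0.0062 0.1778]
 [0.5322 0.004  0.1779]
 [0.5324 0.0017 0.1769]
 [0.5301 0.0106 0.1744]
 [0.53   0.0084 0.1762]
 [0.5299 0.0062 0.1793]
 [0.5301 0.0039 0.1767]]
bottle [0.64557861 0.22742149 0.16218086] [0.63444495 0.21741387 0.13005954] [0.65880646 0.23985905 0.1731229 ] 137
[[0.5309 0.0064 0.1796]
 [0.5308 0.0091 0.1791]
 [0.5313 0.0119 0.1794]
 [0.5316 0.0146 0.1795]
 [0.5334 0.0033 0.1787]
 [0.5368 0.0058 0.1832]
 [0.5341 0.0088 0.179 ]
 [0.5326 0.0118 0.1765]
 [0.5359 0.0142 0.1809]
 [0.5356 0.0031 0.177 ]
 [0.5347 0.006  0.1754]
 [0.5397 0.0083 0.1822]
 [0.5385 0.0112 0.1801]
 [0.5392 0.0139 0.1808]
 [0.5348 0.0032 0.171 ]
 [0.5386 0.0057 0.1761]
 [0.5403 0.0083 0.1783]
 [0.5417 0.0109 0.1799]
 [0.5397 0.0139 0.1768]
 [0.5345 0.0032 0.1657]
 [0.5409 0.0054 0.1747]
 [0.5436 0.008  0.1782]
 [0.5429 0.0108 0.1769]
 [0.542  0.0137 0.1752]
 [0.5438 0.0052 0.174 ]
 [0.54   0.0083 0.168 ]
 [0.5414 0.011  0.1697]
 [0.5416 0.0137 0.1698]
 [0.5414 0.0054 0.1656]]
bottle [0.65110082 0.22909182 0.1586146 ] [0.63414592 0.21951445 0.13055989] [0.66126671 0.23975366 0.17496627] 122
```

Marker is opposite the outermost notch on the machine's +y side, so knob_turn goes to -1.396. Knob axis ≈ (0.584,-0.010), yaw ≈ 0, post ≈ (0.536,0.009), keeper ≈ 0.15.

```bash
cat >> h.py <<'E'
def go(p,phi=None):
    """cm shift in tool axes to world p, turn to jaw angle phi deg"""
    s,R=st(); d=R.T@(np.array(p)-s['ee_pos'])*100
    ph=np.degrees(np.arctan2(R[1,1],R[0,1])); th=0 if phi is None else np.radians((ph-phi+90)%180-90)
    print('shift cm',d.round(2),'turn',round(th,3),'phi',round(ph,1))
E
python3 -c "
from h import *
go((.5357,.0085,.21),75)"
```

```text
t 0.1 p [0.1843 0.5441 0.2305] op 1.002 F [-0.6  0.8  0.1]
[[-0.001  0.321  0.947]
 [-0.001  0.947 -0.321]
 [-1.    -0.002 -0.   ]]
shift cm [  2.09 -39.45  50.48] turn -0.065 phi 71.3
```

Call:
move_arm --pt "1 0 -39.5 50.5 -0.06" --pt "1 0 -39.5 50.5 -0.06" --pt "1 0 -39.5 50.5 -0.06" --pt "1 0 -39.5 50.5 -0.06" --pt "1 0 -39.5 50.5 -0.06"

```text
t: 0.6
ee_pos: [0.3218, 0.3336, 0.2309]
orientation: [0.208, 1.561, -0.21]
contact_force: [0.8, 1.8, -1.0]
opening: 1.001
```

```bash
python3 -c "
from h import *
go((.5357,.0085,.21),75)"
```

```text
t 0.6 p [0.3218 0.3336 0.2309] op 1.001 F [ 0.8  1.8 -1. ]
[[-0.001  0.263  0.965]
 [-0.002  0.965 -0.263]
 [-1.    -0.002 -0.001]]
shift cm [  2.12 -25.74  29.19] turn -0.004 phi 74.7
```

Call:
move_arm --pt "1 0 -25.7 29.2 0" --pt "1 0 -25.7 29.2 0" --pt "1 0 -25.7 29.2 0" --pt "1 0 -25.7 29.2 0" --pt "1 0 -25.7 29.2 0"

```text
t: 1.1
ee_pos: [0.4593, 0.1245, 0.2311]
orientation: [0.208, 1.561, -0.21]
contact_force: [0.6, 1.3, -0.3]
opening: 0.999
```

```bash
python3 -c "
from h import *
go((.5357,.0085,.2),75)"
```

```text
t 1.1 p [0.4593 0.1245 0.2311] op 0.999 F [ 0.6  1.3 -0.3]
[[-0.001  0.263  0.965]
 [-0.001  0.965 -0.263]
 [-1.    -0.002 -0.001]]
shift cm [ 3.12 -9.17 10.43] turn -0.005 phi 74.7
```

Call:
move_arm --pt "0.7 0 -9.2 10.4 0" --pt "0.7 0 -9.2 10.4 0" --pt "0.7 0 -9.2 10.4 0" --pt "0.7 1.5 -9.2 10.4 0" --pt "0.7 1.5 -9.2 10.4 0"

```text
t: 1.6
ee_pos: [0.5342, 0.0074, 0.2137]
orientation: [0.21, 1.566, -0.212]
contact_force: [0.7, -0.2, -0.3]
opening: 0.703
```

```bash
python3 -c "
from h import *
go((.5357,.0085,.15),75)
snap('scene','s1')
a=cv2.imread('pics/s1.png')[110:250,165:300]; cv2.imwrite('pics/s1z.png',cv2.resize(a,None,fx=4,fy=4,interpolation=cv2.INTER_CUBIC))"
```

```text
t 1.6 p [0.5342 0.0074 0.2137] op 0.703 F [ 0.7 -0.2 -0.3]
[[-0.006  0.266  0.964]
 [-0.     0.964 -0.266]
 [-1.    -0.002 -0.005]]
shift cm [6.37 0.16 0.15] turn -0.007 phi 74.6
```

View pics/s1z.png

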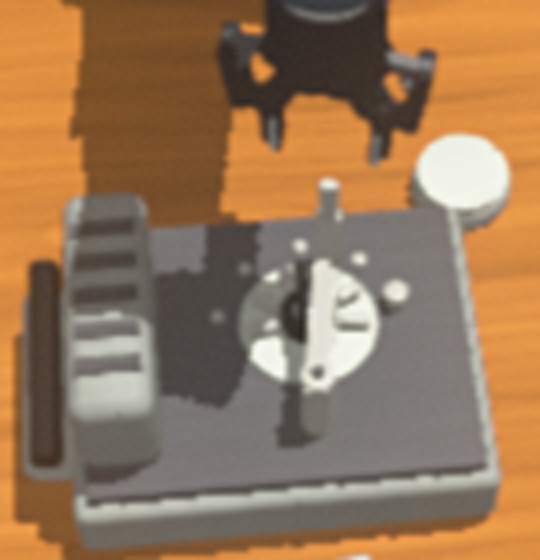

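The open fingers straddle the post (post top at zoom (330,185), between the tips at 272 and 375). Descend and close.

Call:
move_arm --pt "0.7 3.0 0.15 0.15 0" --pt "0.7 6.3 0.15 0.15 0" --pt "0.7 6.3 0.15 0.15 0" --pt "0.7 6.3 0.15 0.15 0" --pt "0.3 6.3 0.15 0.15 0" --newtons 50

```text
t: 2.15
ee_pos: [0.537, 0.0096, 0.1538]
orientation: [0.208, 1.562, -0.21]
contact_force: [-0.0, 0.3, -0.2]
opening: 0.543
```

Call:
move_arm --pt "0 0 0 0 0" --pt "0 0 0 0 0" --pt "0 0 0 0 0" --pt "0 0 0 0 0" --pt "0 0 0 0 0"

```text
t: 2.65
ee_pos: [0.538, 0.0095, 0.1556]
orientation: [0.208, 1.559, -0.21]
contact_force: [-0.3, 0.6, 6.3]
opening: 0.14
```

```bash
cat >>h.py <<'E'
H=np.array([.6644,-.0098])
def kq():
    s=arm.observe(); d=np.array(s['ee_pos'][:2])-H; print('keeper est',round(np.pi-np.arctan2(d[1],d[0])+.0017,3),'r',np.hypot(*d).round(4))
def arc(qs,phis,z,hinge=H,r=.13):
    s,R=st(); ph=np.degrees(np.arctan2(R[1,1],R[0,1]))
    for q,f in zip(qs,phis):
        p=np.array([hinge[0]-r*np.cos(q),hinge[1]+r*np.sin(q),z]); d=R.T@(p-s['ee_pos'])*100
        print(q,d.round(2),round(np.radians((ph-f+90)%180-90),3))
E
python3 -c "
from h import *
kq()
arc([.25,.35,.45,.55,.65],[71,66,60,55,50],.15)"
```

```text
keeper est 0.153 r 0.1279
t 2.65 p [0.538  0.0095 0.1556] op 0.14 F [-0.3  0.6  6.3]
[[ 0.001  0.263  0.965]
 [-0.001  0.965 -0.263]
 [-1.    -0.001  0.001]]
0.25 [ 0.55  1.26 -0.3 ] 0.065
0.35 [ 0.55  2.55 -0.25] 0.152
0.45 [ 0.55  3.84 -0.08] 0.257
0.55 [0.55 5.11 0.22] 0.344
0.65 [0.55 6.33 0.65] 0.432
```

Call:
move_arm --pt "0 0 1.25 -0.2 0.06" --pt "0 0 2.55 -0.15 0.15" --pt "0 0 3.85 0 0.25" --pt "0 0 5.1 0.3 0.34" --pt "0 0 6.3 0.7 0.43"

```text
t: 3.15
ee_pos: [0.5623, 0.0672, 0.1558]
orientation: [0.546, 1.496, -0.551]
contact_force: [3.7, -7.8, -3.0]
opening: 0.14
```

```bash
python3 -c "
from h import *
kq()
arc([.7,.8,.9,1.0,1.1],[48,44,40,37,34],.155)"
```

```text
keeper est 0.648 r 0.1279
t 3.15 p [0.5623 0.0672 0.1558] op 0.14 F [ 3.7 -7.8 -3. ]
[[ 0.003  0.645  0.764]
 [-0.004  0.764 -0.645]
 [-1.    -0.001  0.005]]
0.7 [ 0.08  0.69 -0.23] 0.032
0.8 [ 0.08  1.99 -0.17] 0.101
0.9 [0.08 3.27 0.02] 0.171
1.0 [0.08 4.53 0.34] 0.224
1.1 [0.08 5.75 0.79] 0.276
```

Call:
move_arm --pt "0 0 0.7 -0.05 0.03" --pt "0 0 2.0 0.0 0.1" --pt "0 0 3.25 0.2 0.17" --pt "0 0 4.5 0.5 0.22" --pt "0 0 5.7 0.95 0.27"

```text
t: 3.65
ee_pos: [0.6056, 0.1056, 0.1557]
orientation: [0.757, 1.433, -0.761]
contact_force: [-2.6, 1.8, 0.9]
opening: 0.142
```

```bash
python3 -c "
from h import *
kq()
arc([1.15,1.25,1.35,1.4,1.4],[32,30,28,27,27],.155,r=.128)"
```

```text
keeper est 1.101 r 0.1295
t 3.65 p [0.6056 0.1056 0.1557] op 0.142 F [-2.6  1.8  0.9]
[[ 0.     0.827  0.562]
 [-0.003  0.562 -0.827]
 [-1.    -0.001  0.002]]
1.15 [0.07 0.62 0.24] 0.039
1.25 [0.07 1.87 0.53] 0.073
1.35 [0.07 3.08 0.94] 0.108
1.4 [0.07 3.67 1.19] 0.126
1.4 [0.07 3.67 1.19] 0.126
```

Call:
move_arm --pt "0 0 0.6 0.15 0.04" --pt "0 0 1.85 0.45 0.07" --pt "0 0 3.05 0.9 0.11" --pt "0 0 3.65 1.15 0.13" --pt "0 0 3.65 1.15 0.13"

```text
t: 4.15
ee_pos: [0.6423, 0.1192, 0.1558]
orientation: [0.86, 1.396, -0.858]
contact_force: [-0.5, 8.4, 0.0]
opening: 0.141
```

Call:
move_arm --pt "0.5 0 0 0 0" --pt "0.5 0 0 0 0" --pt "0.5 0 0 0 0" --pt "0.5 -4 0 0 0" --pt "0.5 -7 0 0 0"

```text
t: 4.65
ee_pos: [0.6421, 0.1186, 0.2266]
orientation: [0.859, 1.396, -0.859]
contact_force: [1.3, -0.1, 1.0]
opening: 0.502
```

```bash
python3 -c "
from h import *
kq()
go((.5844,-.01,.2),90)
"
```

```text
keeper est 1.401 r 0.1303
t 4.65 p [0.6421 0.1186 0.2266] op 0.502 F [ 1.3 -0.1  1. ]
[[-0.001  0.893  0.45 ]
 [ 0.001  0.45  -0.893]
 [-1.    -0.001 -0.002]]
shift cm [  2.66 -10.94   8.89] turn -1.104 phi 26.7
```

```bash
python3 -c "
from h import *
snap('scene','s2');snap('top','t2')
a=cv2.imread('pics/s2.png')[110:250,165:300]; b=cv2.imread('pics/t2.png')[120:240,195:330]; cv2.imwrite('pics/s2z.png',np.hstack([cv2.resize(x,(390,400),interpolation=cv2.INTER_CUBIC) for x in (a,b)]))"
```

```text
(no output)
```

View pics/s2z.png

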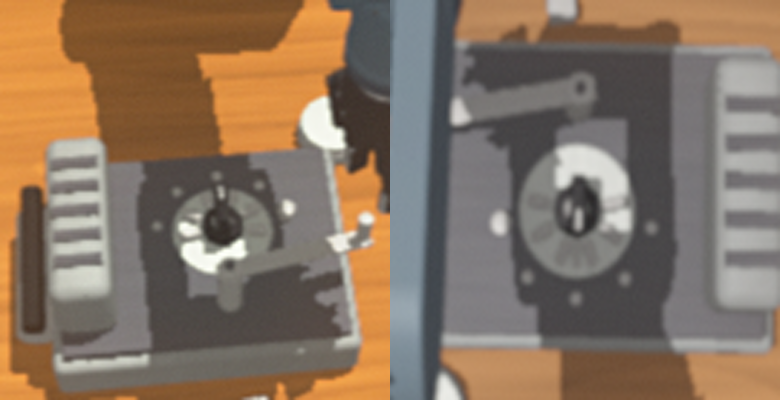

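Call:
move_arm --pt "0.5 0 -11 9 -1.1" --pt "0.5 0 -11 9 -1.1" --pt "0.5 0 -11 9 -1.1" --pt "0.5 0 -11 9 -1.1" --pt "0.5 0 -11 9 -1.1"

```text
t: 5.25
ee_pos: [0.5869, -0.0132, 0.2311]
orientation: [0.285, 1.546, -0.283]
contact_force: [-0.3, 0.4, -0.2]
opening: 0.5
```

The keeper is well aside (post at (365,220) in the left panel). The knob is exposed with its nose toward the robot, and the marker sits on the +y side at (288,207) left panel and (500,222) right panel.

```bash
python3 -c "
from h import *
for f in ('t2','s2'):
    c=dict(np.load(f+'.npz'));W=cloud(c);z=W[...,2];m=(z>.122)&(z<.138)&(abs(W[...,0]-.584)<.035)&(abs(W[...,1]+.01)<.03);P=W[m];print(len(P),P.mean(0).round(4),P.min(0).round(4),P.max(0).round(4))
    print(cv2.minAreaRect((P[:,:2]*1000).astype(np.float32)))
go((.5844,-.01,.17),90)
"
```

```text
96 [ 0.5846 -0.0128  0.13  ] [ 0.564  -0.0193  0.1251] [ 0.6054 -0.0069  0.136 ]
((584.6488037109375, -13.255993843078613), (41.34748077392578, 12.11959457397461), 1.043839931488037)
69 [ 0.5869 -0.0095  0.1315] [ 0.5635 -0.0164  0.1222] [ 0.6064 -0.0026  0.1367]
((585.169677734375, -8.665639877319336), (13.945479393005371, 42.469993591308594), 85.76335906982422)
t 5.25 p [ 0.5869 -0.0132  0.2311] op 0.5 F [-0.3  0.4 -0.2]
[[ 0.006  0.354  0.935]
 [-0.     0.935 -0.354]
 [-1.     0.002  0.006]]
shift cm [ 6.1   0.19 -0.38] turn -0.362 phi 69.3
```

Call:
move_arm --pt "0.5 0 0.2 -0.2 -0.36" --pt "0.5 2 0.2 -0.2 -0.36" --pt "0.5 4 0.2 -0.2 -0.36" --pt "0.5 6 0.2 -0.2 -0.36" --pt "0.5 6 0.2 -0.2 -0.36"

```text
t: 5.75
ee_pos: [0.5836, -0.0105, 0.1675]
orientation: [0.003, 1.571, -0.001]
contact_force: [-0.2, -0.7, -0.5]
opening: 0.503
```

```bash
python3 -c "
from h import *
go((.5845,-.0102,.102),90)
"
```

```text
t 5.75 p [ 0.5836 -0.0105  0.1675] op 0.503 F [-0.2 -0.7 -0.5]
[[-0.     0.003  1.   ]
 [ 0.001  1.    -0.003]
 [-1.     0.001 -0.   ]]
shift cm [6.55 0.02 0.09] turn -0.003 phi 89.8
```

Call:
move_arm --pt "0.5 3 0 0.1 0" --pt "0.5 6.6 0 0.1 0" --pt "0.5 6.6 0 0.1 0" --pt "0.3 6.6 0 0.1 0" --pt "0 6.6 0 0.1 0" --newtons 60

```text
t: 6.25
ee_pos: [0.5862, -0.0108, 0.1039]
orientation: [0.002, 1.568, -0.002]
contact_force: [0.9, -0.3, 0.6]
opening: 0.168
```

Call:
move_arm --pt "0 0 0 0 0" --pt "0 0 0 0 0" --pt "0 0 0 0 0" --pt "0 0 0 0 0"

```text
t: 6.65
ee_pos: [0.5863, -0.0107, 0.1042]
orientation: [0.002, 1.567, -0.002]
contact_force: [-1.4, 0.6, -4.1]
opening: 0.155
```

```bash
python3 -c "
from h import *
st()
"
```

```text
t 6.65 p [ 0.5863 -0.0107  0.1042] op 0.155 F [-1.4  0.6 -4.1]
[[ 0.003  0.003  1.   ]
 [ 0.     1.    -0.003]
 [-1.     0.     0.003]]
```

Call:
move_arm --pt "0 -0.5 0 0 0" --pt "0 -1 0 0 0" --pt "0 -1.4 0 0 0" --pt "0 -1.8 0 0 0" --pt "0 -1.8 0 0 0"

```text
t: 7.15
ee_pos: [0.5862, -0.0107, 0.1224]
orientation: [0.002, 1.567, -0.002]
contact_force: [2.9, 0.4, -11.6]
opening: 0.152
```

```bash
python3 -c "
from h import *
st();snap('scene','s3')
a=cv2.imread('pics/s3.png')[90:250,165:320]; cv2.imwrite('pics/s3z.png',cv2.resize(a,None,fx=4,fy=4,interpolation=cv2.INTER_CUBIC))
"
```

```text
t 7.15 p [ 0.5862 -0.0107  0.1224] op 0.152 F [  2.9   0.4 -11.6]
[[ 0.003  0.003  1.   ]
 [ 0.     1.    -0.003]
 [-1.     0.     0.003]]
```

View pics/s3z.png

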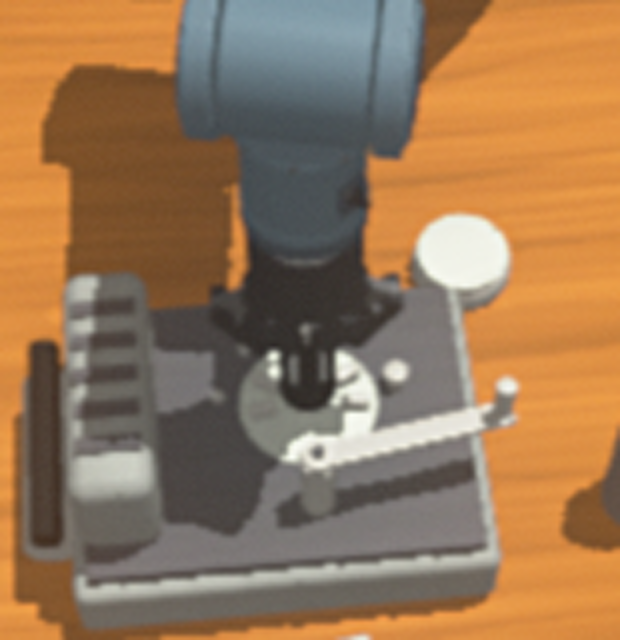

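Pull force is -11.6 N, which fits about 19–20 mm of lift. The nose is clear of the ribs, and the zoom shows the gripper at (308,380) holding the raised knob. Turn clockwise.

Call:
move_arm --pt "0 0 0 0 0.14" --pt "0 0 0 -0.05 0.28" --pt "0 0 0 -0.05 0.42" --pt "0 0 0 -0.1 0.56" --pt "0 0 0 -0.1 0.7"

```text
t: 7.7
ee_pos: [0.5858, -0.0113, 0.1221]
orientation: [0.555, 1.494, -0.553]
contact_force: [3.4, -1.2, -10.8]
opening: 0.147
```

```bash
python3 -c "
from h import *
go((.5845,-.0102,.1224),9.9)
"
```

```text
t 7.7 p [ 0.5858 -0.0113  0.1221] op 0.147 F [  3.4  -1.2 -10.8]
[[ 0.005  0.651  0.759]
 [-0.001  0.759 -0.651]
 [-1.     0.003  0.004]]
shift cm [-0.03 -0.01 -0.17] turn 0.689 phi 49.4
```

Call:
move_arm --pt "0 0 0 0 0.14" --pt "0 0 0 -0.05 0.28" --pt "0 0 0 -0.1 0.42" --pt "0 0 0 -0.1 0.56" --pt "0 0 0 -0.1 0.69"

```text
t: 8.2
ee_pos: [0.5853, -0.0115, 0.1219]
orientation: [1.086, 1.278, -1.083]
contact_force: [3.3, -2.3, -10.8]
opening: 0.15
```

Call:
move_arm --pt "0 0 0 0 0" --pt "0 0 0 0 0"

```text
t: 8.4
ee_pos: [0.5853, -0.0116, 0.1216]
orientation: [1.084, 1.279, -1.081]
contact_force: [3.6, -1.0, -10.1]
opening: 0.147
```

```bash
python3 -c "
from h import *
go((.5845,-.0102,.1044),9.9)
"
```

```text
t 8.4 p [ 0.5853 -0.0116  0.1216] op 0.147 F [  3.6  -1.  -10.1]
[[ 0.005  0.986  0.169]
 [-0.002  0.169 -0.986]
 [-1.     0.005  0.003]]
shift cm [ 1.72 -0.06 -0.16] turn -0.003 phi 9.7
```

Call:
move_arm --pt "0 0.5 0 0 0" --pt "0 0.9 0 0 0" --pt "0 1.3 0 0 0" --pt "0 1.7 0 0 0" --pt "0 1.7 0 0 0"

```text
t: 8.9
ee_pos: [0.5853, -0.0116, 0.1046]
orientation: [1.084, 1.279, -1.081]
contact_force: [-0.1, 0.3, -5.6]
opening: 0.15
```

Call:
move_arm --pt "0.4 0 0 0 0" --pt "0.4 0 0 0 0" --pt "0.4 0 0 0 0" --pt "0.4 -1 0 0 0" --pt "0.4 -3 0 0 0"

```text
t: 9.4
ee_pos: [0.5842, -0.0113, 0.1342]
orientation: [1.083, 1.282, -1.082]
contact_force: [-0.1, -0.2, -0.7]
opening: 0.397
```

```bash
python3 -c "
from h import *
go((.6423,.1192,.2266),27)
"
```

```text
t 9.4 p [ 0.5842 -0.0113  0.1342] op 0.397 F [-0.1 -0.2 -0.7]
[[ 0.003  0.986  0.169]
 [-0.002  0.169 -0.986]
 [-1.     0.002  0.002]]
shift cm [ -9.25   7.95 -11.86] turn -0.301 phi 9.7
```

Raise to 0.227 first, then go over to the post.

Call:
move_arm --pt "0.4 -5 0 0 0" --pt "0.4 -9.2 0 0 0" --pt "0.5 -9.2 4 -6 -0.15" --pt "0.5 -9.2 8 -11.9 -0.3" --pt "0.5 -9.2 8 -11.9 -0.3"

```text
t: 9.9
ee_pos: [0.6439, 0.1213, 0.2284]
orientation: [0.855, 1.391, -0.852]
contact_force: [0.1, -0.7, -0.0]
opening: 0.503
```

```bash
python3 -c "
from h import *
go((.6423,.1192,.2266),27)
snap('scene','s4');snap('top','t4')
for f in ('t4','s4'):
    c=dict(np.load(f+'.npz'));W=cloud(c);z=W[...,2];m=(z>.122)&(z<.16)&(abs(W[...,0]-.584)<.033)&(abs(W[...,1]+.01)<.033);P=W[m];print(len(P),P.mean(0).round(4),P.min(0).round(4),P.max(0).round(4))
    print(cv2.minAreaRect((P[:,:2]*1000).astype(np.float32)))
a=cv2.imread('pics/s4.png')[130:250,165:300]; b=cv2.imread('pics/t4.png')[140:220,215:305]; cv2.imwrite('pics/s4z.png',np.hstack([cv2.resize(x,(400,360),interpolation=cv2.INTER_CUBIC) for x in (a,b)]))"
```

```text
t 9.9 p [0.6439 0.1213 0.2284] op 0.503 F [ 0.1 -0.7 -0. ]
[[ 0.006  0.89   0.456]
 [-0.001  0.456 -0.89 ]
 [-1.     0.004  0.004]]
shift cm [ 0.18 -0.24  0.12] turn 0.002 phi 27.1
104 [ 0.5839 -0.0123  0.1295] [ 0.5757 -0.0334  0.1233] [0.5935 0.0071 0.1328]
((584.220458984375, -12.536260604858398), (13.837498664855957, 40.968505859375), 9.689459800720215)
83 [ 0.5858 -0.0097  0.1308] [ 0.5747 -0.0298  0.1221] [0.5927 0.0103 0.1361]
((583.9296875, -9.702903747558594), (15.732259750366211, 40.94766616821289), 8.025843620300293)
```

View pics/s4z.png

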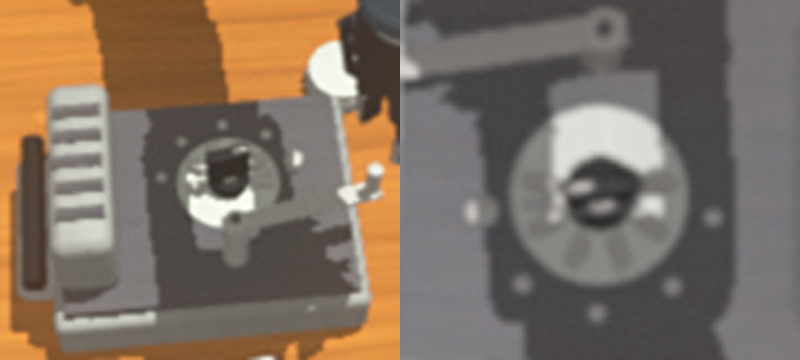

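The knob bar now lies about 80° round, with its nose toward the marker at (480,212) in the right panel. Top heights are 0.1295 and 0.1308, the same as home within 1 mm. Grasp the post again.

Call:
move_arm --pt "0.5 3 -0.25 0.1 0" --pt "0.5 7.3 -0.25 0.1 0" --pt "0.5 7.3 -0.25 0.1 0" --pt "0.2 7.3 -0.25 0.1 0" --pt "0 7.3 -0.25 0.1 0" --newtons 50

```text
t: 10.5
ee_pos: [0.644, 0.1221, 0.1572]
orientation: [0.856, 1.39, -0.849]
contact_force: [0.1, 0.0, -0.7]
opening: 0.165
```

Call:
move_arm --pt "0 0 0 0 0" --pt "0 0 0 0 0" --pt "0 0 0 0 0"

```text
t: 10.8
ee_pos: [0.6439, 0.1221, 0.1577]
orientation: [0.856, 1.39, -0.849]
contact_force: [-0.9, 0.1, -5.4]
opening: 0.141
```

```bash
python3 -c "
from h import *
kq()
arc([1.3,1.2,1.1,1.0,.9],[29,32,36,40,44],.155,r=.13)"
```

```text
keeper est 1.418 r 0.1334
t 10.8 p [0.6439 0.1221 0.1577] op 0.141 F [-0.9  0.1 -5.4]
[[ 0.008  0.89   0.457]
 [ 0.     0.457 -0.89 ]
 [-1.     0.007  0.004]]
1.3 [ 0.25 -1.57 -0.06] -0.032
1.2 [ 0.24 -2.86 -0.26] -0.084
1.1 [ 0.23 -4.15 -0.33] -0.154
1.0 [ 0.22 -5.45 -0.27] -0.224
0.9 [ 0.21 -6.74 -0.08] -0.294
```

Call:
move_arm --pt "0 0 -1.5 -0.3 -0.03" --pt "0 0 -2.8 -0.5 -0.08" --pt "0 0 -4.1 -0.55 -0.15" --pt "0 0 -5.4 -0.5 -0.22" --pt "0 0 -6.7 -0.35 -0.29"

```text
t: 11.3
ee_pos: [0.5817, 0.0967, 0.1575]
orientation: [0.631, 1.472, -0.622]
contact_force: [-2.8, 2.2, -2.4]
opening: 0.14
```

```bash
python3 -c "
from h import *
kq()
arc([.85,.75,.65,.55,.45],[45,49,53,57,62],.157,r=.132)"
```

```text
keeper est 0.912 r 0.1348
t 11.3 p [0.5817 0.0967 0.1575] op 0.14 F [-2.8  2.2 -2.4]
[[ 0.008  0.719  0.695]
 [ 0.003  0.695 -0.719]
 [-1.     0.008  0.003]]
0.85 [ 0.04 -0.82  0.22] -0.017
0.75 [ 0.03 -2.14  0.22] -0.087
0.65 [ 0.02 -3.45  0.36] -0.157
0.55 [ 0.01 -4.75  0.62] -0.226
0.45 [ 0.   -6.01  1.02] -0.314
```

Call:
move_arm --pt "0 0 -0.8 0.1 -0.02" --pt "0 0 -2.1 0.15 -0.09" --pt "0 0 -3.4 0.3 -0.16" --pt "0 0 -4.7 0.6 -0.23" --pt "0 0 -6.0 1.0 -0.31"

```text
t: 11.8
ee_pos: [0.5428, 0.0498, 0.1573]
orientation: [0.388, 1.536, -0.377]
contact_force: [-8.7, 6.8, 1.6]
opening: 0.136
```

```bash
python3 -c "
from h import *
kq()
arc([.4,.3,.2,.12,.07],[64,68,72,75,77],.157,r=.132)"
```

```text
keeper est 0.457 r 0.1355
t 11.8 p [0.5428 0.0498 0.1573] op 0.136 F [-8.7  6.8  1.6]
[[ 0.003  0.469  0.883]
 [ 0.007  0.883 -0.469]
 [-1.     0.007 -0.001]]
0.4 [ 0.03 -0.72  0.39] -0.034
0.3 [ 0.02 -2.03  0.57] -0.104
0.2 [ 0.01 -3.31  0.88] -0.174
0.12 [-0.   -4.31  1.22] -0.226
0.07 [-0.01 -4.92  1.47] -0.261
```

Call:
move_arm --pt "0 0 -0.7 0.4 -0.03" --pt "0 0 -2.0 0.6 -0.1" --pt "0 0 -3.2 0.9 -0.17" --pt "0 0 -4.2 1.25 -0.23" --pt "0 0 -4.9 1.5 -0.26"

```text
t: 12.3
ee_pos: [0.5297, 0.0005, 0.1571]
orientation: [0.183, 1.569, -0.169]
contact_force: [-11.8, 6.4, 3.5]
opening: 0.138
```

```bash
python3 -c "
from h import *
kq()
arc([.05,.03,.01,0,-.01],[78,79,80,80,80],.157,r=.132)"
```

```text
keeper est 0.078 r 0.1351
t 12.3 p [5.297e-01 5.000e-04 1.571e-01] op 0.138 F [-11.8   6.4   3.5]
[[-0.005  0.222  0.975]
 [ 0.009  0.975 -0.222]
 [-1.     0.008 -0.006]]
0.05 [ 0.01 -0.3   0.36] -0.015
0.03 [ 0.01 -0.56  0.41] -0.032
0.01 [ 0.   -0.82  0.46] -0.05
0 [ 0.   -0.95  0.49] -0.05
-0.01 [ 0.   -1.07  0.52] -0.05
```

Creep onto the stop slowly, watching the force.

Call:
move_arm --pt "0 0 -0.3 0.25 0" --pt "0 0 -0.55 0.3 0" --pt "0 0 -0.8 0.35 0" --pt "0 0 -0.95 0.35 0" --pt "0 0 -1.05 0.4 0"

```text
t: 12.8
ee_pos: [0.5315, -0.0101, 0.1577]
orientation: [0.183, 1.569, -0.169]
contact_force: [-3.6, 8.4, 3.0]
opening: 0.137
```

```bash
python3 -c "
from h import *
kq();st()"
```

```text
keeper est 6.282 r 0.1329
t 12.8 p [ 0.5315 -0.0101  0.1577] op 0.137 F [-3.6  8.4  3. ]
[[-0.004  0.222  0.975]
 [ 0.01   0.975 -0.222]
 [-1.     0.008 -0.006]]
```

Call:
move_arm --pt "0 0 -0.15 0 0" --pt "0 0 -0.3 0 0" --pt "0 0 -0.3 0 0"

```text
t: 13.1
ee_pos: [0.5315, -0.0103, 0.1579]
orientation: [0.186, 1.568, -0.164]
contact_force: [1.3, 13.4, -2.4]
opening: 0.14
```

Call:
move_arm --pt "0 0 -0.4 0 0" --pt "0 0 -0.6 0 0" --pt "0 0 -0.6 0 0"

```text
t: 13.4
ee_pos: [0.5307, -0.0103, 0.1578]
orientation: [0.195, 1.567, -0.156]
contact_force: [3.6, 25.5, -2.9]
opening: 0.138
```

Hard against the stop: 25 N and no movement. Relax, open, and rise.

Call:
move_arm --pt "0 0 0 0 0" --pt "0.5 0 0 0 0" --pt "0.5 0 0 0 0" --pt "0.5 0 0 0 0" --pt "0.5 -3 0 0 0"

```text
t: 13.9
ee_pos: [0.5285, -0.0112, 0.1847]
orientation: [0.197, 1.574, -0.157]
contact_force: [0.5, 0.3, -0.2]
opening: 0.498
```

Call:
move_arm --pt "0.5 -5 0 0 0" --pt "0.5 -8 0 0 0" --pt "0.5 -8 10 -10 0" --pt "0.5 -8 20 -15 0" --pt "0.5 -8 20 -15 0"

```text
t: 14.4
ee_pos: [0.4649, 0.1222, 0.2696]
orientation: [0.199, 1.571, -0.159]
contact_force: [0.5, 0.5, -0.5]
opening: 0.498
```

Call:
move_arm --pt "0.5 0 10 -5 0" --pt "0.5 0 10 -10 0" --pt "0.5 0 10 -10 0" --pt "0.5 0 10 -10 0" --pt "0.5 0 10 -10 0"

```text
t: 14.9
ee_pos: [0.3902, 0.2425, 0.2738]
orientation: [0.197, 1.569, -0.157]
contact_force: [-0.3, -1.0, 0.5]
opening: 0.501
```

```bash
python3 - <<'E'
from h import *
st()
t=snap('top','t5');s=snap('scene','s5')
a=cv2.imread('pics/s5.png')[130:250,165:300]; b=cv2.imread('pics/t5.png')[130:230,205:320]; cv2.imwrite('pics/s5z.png',np.hstack([cv2.resize(x,(400,360),interpolation=cv2.INTER_CUBIC) for x in (a,b)]))
for c in(t,s):
    W=cloud(c);z=W[...,2];m=(z>.168)&(abs(W[...,0]-.535)<.03)&(abs(W[...,1]+.01)<.03);print('post',m.sum(),W[m].mean(0).round(4))
    m=(z>.134)&(z<.15)&(W[...,0]>.55)&(W[...,0]<.64)&(abs(W[...,1]+.01)<.03);P=W[m]; print('bar',len(P),np.polyfit(P[:,0],P[:,1],1),np.median(P[:,2]))
    m=(z>.122)&(z<.134)&(abs(W[...,0]-.584)<.035)&(abs(W[...,1]+.01)<.035);P=W[m];print('knob',len(P),P.min(0).round(4),P.max(0).round(4),np.median(P[:,2]))
E
```

```text
t 14.9 p [0.3902 0.2425 0.2738] op 0.501 F [-0.3 -1.   0.5]
[[-0.003  0.223  0.975]
 [ 0.026  0.974 -0.223]
 [-1.     0.025 -0.008]]
post 29 [ 0.534  -0.0119  0.177 ]
bar 286 [-0.00672765 -0.00794419] 0.1410233817892234
knob 62 [ 0.5756 -0.0336  0.1234] [0.5933 0.0071 0.1332] 0.12932922680896622
post 27 [ 0.5362 -0.0086  0.1768]
bar 183 [-0.00138163 -0.00825552] 0.14367918270798122
knob 43 [ 0.5753 -0.0302  0.1224] [0.5939 0.0103 0.134 ] 0.13047660885329923
```

View pics/s5z.png

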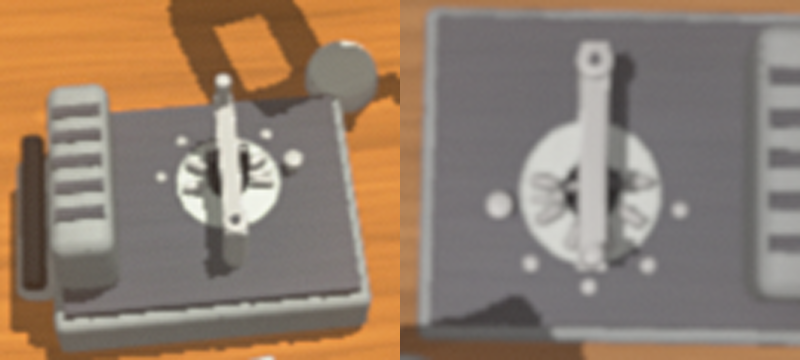

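The bar is back over the knob along the machine's x (right panel 595,60 → 592,260). The knob bar points at the marker (498,205), and its top height is unchanged. Handing in.

```bash
python3 -c "
from h import *
a=np.load('top0.npz')['color'].astype(int);b=np.load('t5.npz')['color'].astype(int)
for n,(u,v) in dict(bottle=(165,157),tin=(206,243),last=(382,175),hammer=(290,107)).items(): print(n,np.abs(a-b)[v-15:v+15,u-15:u+15].mean().round(1))
print(arm.job_done())"
```

```text
bottle 5.2
tin 64.9
last 7.0
hammer 6.5
the job is handed in; nothing more can be done
None
```

```bash
python3 -c "
from h import *
for f in('scene0','s5'):
    W=cloud(dict(np.load(f+'.npz')));z=W[...,2];m=(abs(z-.03)<.006)&(abs(W[...,0]-.43)<.09)&(abs(W[...,1]-.1)<.09);print(f,m.sum(),np.median(W[m],0).round(4))"
```

```text
scene0 340 [0.4302 0.1265 0.0316]
s5 333 [0.4307 0.1274 0.0317]
```

The job is done and handed in at about 15 s of the 61 s allowed. I swung the keeper bar aside to about 1.4 rad and pulled the knob up. I then turned it 80° clockwise to the outermost notch on the +y side, facing the marker peg, and let it drop home. Last, I swung the keeper back over the knob and pressed it against its stop with about 25 N without it moving, then let go and backed the arm away.

**Last checks**
- **Knob:** its top was at about 0.130 m in both cameras, the same height as at the start, and its grip bar lay at 80° within about 2°. The nose itself sits under the bar and was not measured directly.
- **Keeper:** the camera fits put it within 0.01 rad of home.
- **Bottle, last and hammer:** these look the same in the top view as at the start.
- **Tin:** the top-view comparison failed here, I think because the arm or its shadow was over it. The scene camera's depth shows it within 1 mm of its starting place.

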